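# Fit the drive yoke onto the gearbox's splined shaft

### The arm

A 6-joint arm with a two-finger parallel gripper is mounted at the origin on the work surface. World frame = base frame: x ahead of the robot, y to its left, z up, the work surface at z = 0. Lengths are in mm, angles in rad, forces in N, time in s.
With the tool pointing down it reaches from about 325 to 925 mm from the base axis. Payload 3.1 kg.
Tool frame: the origin (TCP) lies at the very end of the fingers, on their centre line; the grasp point (between the pads) lies 19 mm behind it; z points along the fingers, y is the line along which they close (so a half turn about z gives the same grasp; the last joint's range is limited). The gripper opens to 85 mm and grips with 20 to 120 N. Pads are 22 mm wide; open, the fingers measure 114 mm over their backs; the gripper's body (76 mm by 85 mm) begins 54 mm behind the grasp point. The pads swing forward as they close: fully open they stand 13 mm farther back than shut.
Start: joints at [-0.112, 0.217, 1.613, -0, 1.311, -0.112], TCP at [625.011, 0.021, 231.3] pointing down, gripper open.
Joint ranges: [-2.75, 2.75], [-0.78, 2.1], [0.31, 2.55], [-1.13, 4.27], [0.13, 2.63], [-2.58, 2.58]. Speed limits (rad/s): [2.79, 2.79, 3.14, 3.14, 3.14, 3.14].

### API

Orientations are given as a unit quaternion [x, y, z, w].
In Python, from rig import * gives the robot as it stands. The module is installed in compiled form; this text tells all that it offers.
- The arm moves only by the tool send_rows, never from a script. Its argument "increments" is a list of rows, each a list of 7 numbers: the opening, from 0 (shut) to 1 (fully open), then the shift along the world's x, y, z in mm, then the turn, a rotation vector about the world's x, y, z in rad. In form: [[claw, tx, ty, tz, ax, ay, az], ...]. A call has 1 to 5 rows; each row shifts and turns the commanded pose from where the row before left it; what a row does not reach is not made up. A row lasts 1/10 s, in which the tool goes at most 50 mm and 8.59 degrees, less where a joint would pass 70% of its speed; a pose out of reach is approached as far as the arm can. A call with a gripper value outside its range is refused whole. The fingers move at their own pace and stop on an object; "newtons" is the grip in N (left out, the last holds). Time passes only in rows, so rows that do not move let the fingers close. It gives the time, the measured TCP pose, the force, the opening and the grip force at its end, in the units of the state.
- sense(): the state, without advancing time (a new reading comes with each control period).
- grab_frame(name): name is "scene" or "side" or "wrist"; returns a dict with "color" (384x512x3 uint8, red, green, blue), "z_map" (384x512 float32, mm along the optical axis (not along the pixel's ray), 0 where there is no reading), "fx", "fy", "cx", "cy" (pixels), "world_from_camera" (4x4, takes a point from camera to world coordinates). Camera axes: x right, y down, z forward; pixel columns grow to the right and rows downward; lengths in mm; the calibration is good to about 2 mm. A picture is of the moment at which its call begins.
- hand_in(): hands the job in; it is judged then, once.
The state is a dict: "time": time; "joints": joint angles; "joint_vel": joint speeds; "effort": joint torques, N m; "tool_pos": TCP position; "eef_rot": TCP orientation; "ft_force": force on the tool from outside, world axes, zero at the start; "ft_torque": the same for the moment, N m; "gripper_width": finger opening in mm; "gripper_force": force on a finger pad.
Only numpy, scipy, OpenCV 4.12 (cv2) and the standard library are available. Lean on these libraries where they do the work, as an engineer would, in place of code of your own. Each camera call takes 0.05 s, during which the arm holds its last target. There are 200 camera calls.

### The job

Fit the red drive yoke onto the splined shaft of the gearbox that is clamped in the tilted blue fixture: offer its bore up to the shaft, rock it about the shaft until the teeth mesh, and push it fully home against the brass shoulder. Let go of it there, and leave the socket, the joint cross, the grease tub and the wrench standing or lying where they are.

Things in the scene. Friction and masses are not known exactly. Their poses are not given: they have to be found in the camera images.
- yoke: Loose red drive yoke, about 0.5 kg, standing upright on the bench. Origin: centre of its underside (the bore's mouth); z up along the bore to the fork. Round barrel, 50 mm diameter, z = 0 to 40 mm; above it two flat ears at +y and -y, each 28 mm wide (x), 10 mm thick, up to z = 86 mm, outer faces 46 mm apart: grip across these. A half turn about z changes nothing.
- yoke_mouth (a point): Centre of the bore's mouth, same point and axes as yoke. The bore goes right through the barrel; six teeth inside, over its whole 40 mm, at 30, 90, 150.. degrees from x, each 6.5 mm wide, crests on a 26.6 mm diameter; grooves between them 37 mm across.
- gearbox: Gearbox in a blue fixture bolted to the bench, footprint 150 by 130 mm. Origin: centre of its underside; z up. Its splined shaft leans 30 degrees from vertical, free end towards this frame's -x. The shaft is held by the gears: it turns only against a drag of about 1.5 N m. Which way its teeth point differs every time and is not reported.
- shaft_shoulder (a point): Centre of the flat brass shoulder (46 mm diameter) at the root of the shaft, at (-30, 0, 135) mm in the gearbox frame. z points along the shaft to its free end; x and y are fixed to the fixture and do not turn with the teeth. When the yoke is home its mouth lies on this face, axes in line. Below it the housing widens to 100 mm diameter.
- shaft_tip (a point): End of the shaft, on its axis, 34 mm from the shoulder, same axes. Six teeth 5.5 mm wide, 34 mm over crests, on a 24 mm core, reach 22 mm up from the shoulder; beyond is a plain 24 mm nose, tapered at its end. The bore slips over the nose, then the tooth ends meet 22 mm short of home unless within about 4 degrees of meshing (repeats every 60 degrees).
- socket: Bystander: steel deep socket standing upright, 36 mm diameter, 64 mm tall; origin at the centre of its underside.
- cross: Bystander: steel universal-joint cross lying flat, 80 mm across its arms, 18 mm thick; origin at the centre of its underside.
- tub: Bystander: grease tub standing upright, 68 mm diameter, 62 mm tall; origin at the centre of its underside.
- wrench: Bystander: wrench, 200 mm long, lying flat; origin in its middle, x along its length.
Things that resemble listed ones, but are neither listed nor needed, are in the scene too. There is more than one size of the gearbox; the one meant has the size given above.

How it is judged:
By the outcome, as a careful person would: the job done as asked, in the order asked, and still so for the second after the job is handed in, with the robot touching nothing.
It also fails if it takes over 48 s, if anything falls off the work surface, if the arm or the gripper's body presses on something with over 40 N, if the wrist force passes 120 N, or if a joint passes its speed limit or range.

## Working session

There is one attempt and no reset: what is moved stays moved. The work goes in short steps, Python scripts to look and compute and a tool call to move; the robot and the scene stay as the last step left them, time stands still between calls to the robot, and variables do not carry over. Pictures are saved under pics/ and viewed, at most 10 in all, crops included, and the job is handed in when it is done.

Besides the shell and the picture viewer there is one more tool, called after ">>>" by a JSON object that holds its "name" and its "arguments". send_rows: Moves the arm, as the interface text tells. Its arguments: {"type":"object","properties":{"increments":{"type":"array","items":{"type":"array","items":{"type":"number"}}},"newtons":{"type":"number"}},"required":["increments"]}

```bash
mkdir -p pics
cat > h.py <<'E'
from rig import *
import numpy as np, cv2, pickle
from scipy.spatial.transform import Rotation as R
def snap(n,tag):
    f=grab_frame(n); pickle.dump(f,open(f'{tag}.pkl','wb'))
    cv2.imwrite(f'pics/{tag}.png',f['color'][:,:,::-1]); return f
def load(tag): return pickle.load(open(f'{tag}.pkl','rb'))
def cloud(f):
    z=f['z_map'].astype(float); v,u=np.mgrid[:z.shape[0],:z.shape[1]]
    P=np.stack([(u-f['cx'])/f['fx']*z,(v-f['cy'])/f['fy']*z,z],-1)
    T=np.array(f['world_from_camera']); W=P@T[:3,:3].T+T[:3,3]; W[z==0]=np.nan; return W
E
python3 - <<'E'
from h import *
a=snap('scene','scene0');b=snap('side','side0')
for f in(a,b): print(np.round(f['world_from_camera'],2).tolist(),f['fx'])
im=np.vstack([a['color'],b['color']])[:,:,::-1]
cv2.imwrite('pics/both.png',cv2.resize(im,(400,600)))
cv2.imwrite('pics/scene0b.png',cv2.resize(a['color'][:,:,::-1],(800,600)))
cv2.imwrite('pics/side0b.png',cv2.resize(b['color'][:,:,::-1],(800,600)))
E
```

```text
[[0.76, 0.55, -0.34, 865.33], [0.64, -0.66, 0.38, -461.2], [-0.01, -0.51, -0.86, 1033.03], [0.0, 0.0, 0.0, 1.0]] 438.3425417918139
[[0.95, -0.19, 0.23, 225.44], [-0.3, -0.63, 0.71, -805.22], [0.01, -0.75, -0.66, 850.28], [0.0, 0.0, 0.0, 1.0]] 348.7417375103414
```

View pics/scene0b.png

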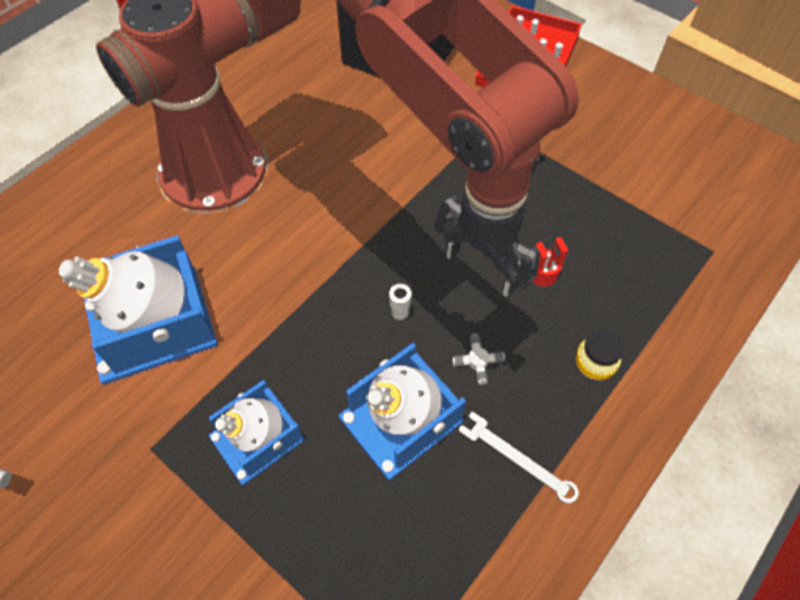

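View pics/side0b.png

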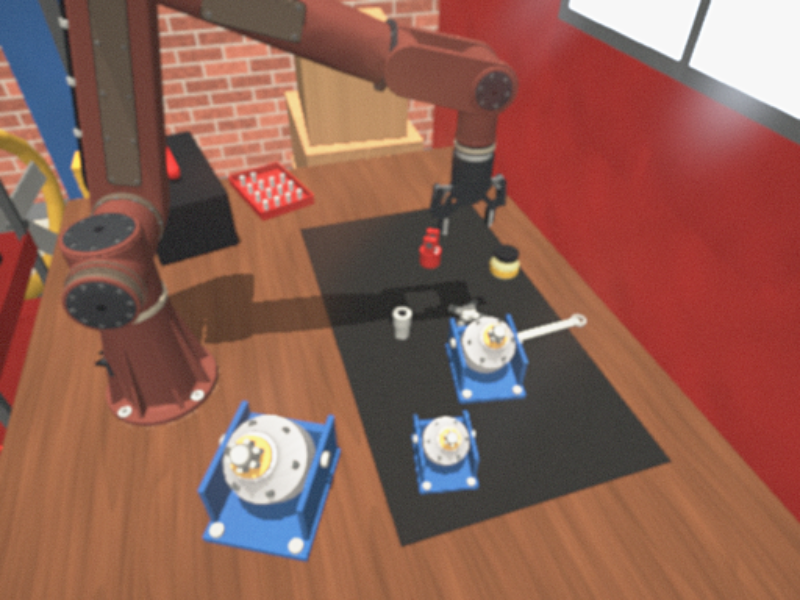

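The scene picture (800x600) shows the red yoke at about (548,262) and gearboxes at (405,410), (255,430) and (150,300). The other items are the socket (400,300), cross (480,360), tub (600,355) and wrench (520,460). Next I measure sizes.

Run:
```python
from h import *
for tag in('scene0','side0'):
    f=load(tag);W=cloud(f);hsv=cv2.cvtColor(f['color'],cv2.COLOR_RGB2HSV);H,S,V=[hsv[...,i].astype(int) for i in range(3)]
    ok=np.isfinite(W[...,0])
    inb=ok&(W[...,0]>250)&(W[...,0]<1000)&(abs(W[...,1])<600)&(W[...,2]>3)&(W[...,2]<260)
    def comps(m,mn,name):
        n,L,st,c=cv2.connectedComponentsWithStats(m.astype(np.uint8))
        for i in range(1,n):
            if st[i,4]<mn: continue
            P=W[L==i]; r=cv2.minAreaRect(P[:,:2].astype(np.float32))
            print(tag,name,st[i,4],np.round(c[i]*800/512).tolist(),'med',np.median(P,0).round(1).tolist(),'z',np.percentile(P[:,2],[2,98]).round(1).tolist(),'rect',np.round(r[0],1),np.round(r[1],1),round(r[2],1))
    comps(ok&(W[...,2]<260)&(W[...,2]>-10)&(H>100)&(H<118)&(S>150)&(V>70),150,'blue')
    comps(ok&(W[...,2]<260)&(W[...,2]>20)&(H>18)&(H<30)&(S>140)&(V>90),15,'brass')
    comps(inb&((H<6)|(H>174))&(S>200)&(V>90)&(W[...,2]<120),15,'red')
    z=W[...,2]
    comps(inb&~((H>100)&(H<118)&(S>150))&(V>60)&(S<90)&(z>6),40,'grey')
s=sense();print(s['tool_pos'],s['eef_rot'])
```

```text
scene0 blue 2502 [157.0, 325.0] med [239.9, -311.0, 68.8] z [12.1, 113.4] rect [ 184.5 -306.4] [191.6 165.7] 62.1
scene0 blue 1881 [398.0, 419.0] med [631.0, -192.8, 26.6] z [6.2, 88.3] rect [ 607.2 -147. ] [177.9 161.9] 78.8
scene0 blue 1000 [257.0, 438.0] med [493.7, -341.6, 33.8] z [2.5, 68.8] rect [ 452.9 -324.7] [118.6 131.6] 78.3
scene0 brass 113 [96.0, 278.0] med [179.8, -329.4, 182.9] z [164.5, 190.1] rect [ 172.2 -332.2] [37.2 55.7] 30.5
scene0 brass 56 [592.0, 368.0] med [805.5, 93.2, 25.4] z [20.3, 30.4] rect [804.7 100.9] [66.  28.8] 6.1
scene0 brass 88 [393.0, 397.0] med [627.3, -181.5, 141.2] z [130.3, 146.2] rect [ 619.7 -183.8] [23.6 42. ] 56.4
scene0 brass 45 [237.0, 424.0] med [472.6, -344.4, 108.1] z [99.8, 112.8] rect [ 468.7 -346.3] [16.1 30.3] 40.3
scene0 red 39 [480.0, 79.0] med [268.7, 523.8, 18.7] z [6.2, 31.2] rect [266.9 525.5] [19.8 34.1] 63.3
scene0 red 193 [549.0, 263.0] med [649.7, 197.4, 51.0] z [6.5, 88.7] rect [626.3 235.4] [ 47.2 110.9] 29.1
scene0 grey 224 [399.0, 301.0] med [500.5, -20.3, 59.8] z [7.3, 67.4] rect [494.3 -14.1] [33.4 35.5] 79.3
sce
[... 1034 characters left out ...]
[29.0, 63.9] rect [796. 115.] [61.1 60. ] 31.7
side0 grey 1120 [484.0, 340.0] med [605.8, -181.6, 93.6] z [10.4, 163.3] rect [639.3 -95.1] [255.3 108.1] 73.4
side0 grey 175 [402.0, 321.0] med [487.3, -25.3, 50.9] z [8.2, 65.4] rect [489.7 -18. ] [34.9 33.5] 76.5
side0 grey 42 [538.0, 331.0] med [774.8, -101.3, 7.4] z [6.1, 10.0] rect [ 776.3 -100.1] [66.5 16.2] 3.2
side0 grey 762 [445.0, 441.0] med [456.0, -345.6, 82.6] z [9.6, 127.0] rect [ 469.2 -325.6] [101.1  80.8] 69.1
side0 grey 76 [325.0, 459.0] med [263.7, -326.5, 97.8] z [44.2, 110.7] rect [ 267.  -320.4] [50.2  8.9] 61.9
[6.24241728e+02 1.16139342e-01 2.30046300e+02] [ 7.07098843e-01  7.07113813e-01 -6.86461514e-04 -9.00534353e-04]
```

Run:
```python
from h import *
for tag in('scene0','side0'):
    f=load(tag);W=cloud(f);hsv=cv2.cvtColor(f['color'],cv2.COLOR_RGB2HSV);H,S,V=[hsv[...,i].astype(int) for i in range(3)]
    m=((H<8)|(H>172))&(S>150)&(V>70)&(abs(W[...,0]-648)<50)&(abs(W[...,1]-205)<60)
    for lo,hi in((5,35),(45,75),(76,95)):
        P=W[m&(W[...,2]>lo)&(W[...,2]<hi)]; print(tag,lo,len(P),P.mean(0).round(1),np.percentile(P,[5,95],axis=0).round(1).tolist())
    if tag=='scene0':
        print(W[m&(W[...,2]>74)].round(0).tolist())
    # gearbox bolts & nose top
    q=(abs(W[...,0]-620)<60)&(abs(W[...,1]+195)<60)&(W[...,2]>150)
    print('nose',W[q].mean(0).round(1),q.sum(),np.percentile(W[q],[5,95],axis=0).round(1).tolist())
f=snap('wrist','w0');print(np.round(f['world_from_camera'],2).tolist(),f['fx'])
```

```text
scene0 5 98 [651.1 197.5  19.9] [[637.9, 184.8, 6.2], [664.4, 228.7, 32.4]]
scene0 45 71 [648.6 208.4  58.1] [[636.7, 183.5, 46.7], [662.1, 226.6, 72.8]]
scene0 76 92 [642.5 208.3  84.3] [[621.8, 185.5, 77.2], [661.1, 228.6, 88.5]]
[[638.0, 228.0, 87.0], [640.0, 230.0, 87.0], [641.0, 234.0, 84.0], [639.0, 227.0, 85.0], [641.0, 228.0, 86.0], [643.0, 229.0, 87.0], [646.0, 230.0, 88.0], [636.0, 229.0, 76.0], [641.0, 222.0, 88.0], [643.0, 225.0, 87.0], [645.0, 227.0, 86.0], [647.0, 229.0, 85.0], [650.0, 228.0, 89.0], [618.0, 202.0, 85.0], [621.0, 201.0, 88.0], [622.0, 204.0, 86.0], [638.0, 226.0, 76.0], [641.0, 225.0, 80.0], [645.0, 223.0, 86.0], [647.0, 222.0, 89.0], [649.0, 226.0, 86.0], [651.0, 227.0, 87.0], [618.0, 197.0, 85.0], [620.0, 198.0, 86.0], [623.0, 198.0, 89.0], [625.0, 200.0, 87.0], [640.0, 224.0, 75.0], [642.0, 225.0, 76.0], [646.0, 220.0, 86.0], [649.0, 221.0, 87.0], [650.0, 225.0, 84.0], [653.0, 224.0, 87.0], [655.0, 226.0, 86.0], [621.0, 198.0, 82.0], [624.0, 197.0, 86.0], [627.0, 197.0, 89.0], [628.0, 202.0, 84.0], [647.0, 221.0, 81.0], [650.0, 220.0, 84.0], [652.0, 2
[... 1057 characters left out ...]
7.0, 85.0], [643.0, 187.0, 87.0], [636.0, 186.0, 78.0], [640.0, 184.0, 83.0], [641.0, 187.0, 80.0], [643.0, 188.0, 82.0], [638.0, 184.0, 77.0], [640.0, 185.0, 78.0], [642.0, 183.0, 76.0]]
nose [ 614.  -202.2  160.9] 159 [[600.5, -214.6, 151.9], [625.3, -188.1, 168.6]]
side0 5 77 [630.  189.5  20.6] [[612.1, 181.3, 7.1], [651.4, 206.4, 34.1]]
side0 45 40 [633.1 198.2  58.9] [[614.4, 181.3, 47.1], [658.8, 222.4, 73.5]]
side0 76 49 [636.3 204.9  82.2] [[617.6, 183.2, 77.5], [655.5, 225.6, 86.6]]
nose [ 607.4 -207.7  160.5] 77 [[597.6, -217.4, 151.3], [619.8, -192.0, 166.6]]
[[1.0, 0.0, -0.0, 625.51], [-0.0, -0.96, -0.28, 70.5], [-0.0, 0.28, -0.96, 371.5], [0.0, 0.0, 0.0, 1.0]] 276.9917736937583
```

View pics/w0.png

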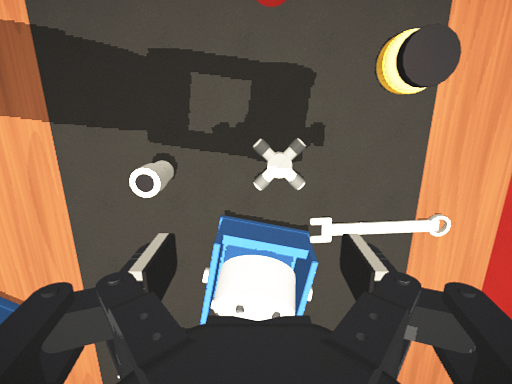

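The wrist picture shows the socket (150,180), cross (280,165), and the gearbox below at (260,270), with the shaft hidden by the gripper. The middle gearbox has its brass at z≈138, so it is the right size. Next I look along the shaft with the gripper empty.

```bash
cat >> h.py <<'E'
def go(p,Rm,rot_mode=1):
    s=sense(); p0=np.array(s['tool_pos']);R0=R.from_quat(s['eef_rot'])
    d=np.array(p)-p0; rv=(R.from_matrix(Rm)*R0.inv()).as_rotvec()
    n=max(np.linalg.norm(d)/45,np.degrees(np.linalg.norm(rv))/8)
    print('d',d.round(1),'rv',rv.round(4),'rows',round(n,1),'per',(d/np.ceil(n)).round(2),(rv/np.ceil(n)).round(4)); return d,rv
def frame(z,y):
    z=np.array(z,float);z/=np.linalg.norm(z);y=np.array(y,float);y-=z*(y@z);y/=np.linalg.norm(y);return np.stack([np.cross(y,z),y,z],1)
E
python3 - <<'E'
from h import *
th=np.radians(-101.6);a=np.array([.5*np.cos(th),.5*np.sin(th),.866]);print(a)
tip=np.array([610,-206,164.4]);go(tip+100*a,frame(-a,[.98,-.2,0]))
f=load('scene0');W=cloud(f);hsv=cv2.cvtColor(f['color'],cv2.COLOR_RGB2HSV);
m=((hsv[...,0]<8)|(hsv[...,0]>172))&(hsv[...,1]>150)&(abs(W[...,0]-640)<30)&(abs(W[...,1]-207)<30)&(W[...,2]>80)&(W[...,2]<92)
print(cv2.minAreaRect(W[m][:,:2].astype(np.float32)))
E
```

```text
[-0.10053896 -0.48978762  0.866     ]
d [ -24.4 -255.1   20.8] rv [ 0.5214 -0.0551 -0.1973] rows 5.7 per [ -4.07 -42.51   3.46] [ 0.0869 -0.0092 -0.0329]
((640.8453369140625, 208.91525268554688), (46.769752502441406, 28.540292739868164), 54.80588150024414)
```

>>> {"name": "send_rows", "arguments": {"increments": [[1,-3,-32,2.6,0.0652,-0.0069,-0.0247],[1,-3,-32,2.6,0.0652,-0.0069,-0.0247],[1,-3,-32,2.6,0.0652,-0.0069,-0.0247],[1,-3,-32,2.6,0.0652,-0.0069,-0.0247],[1,-3,-32,2.6,0.0652,-0.0069,-0.0247]]}}

```text
time: 0.65
tool_pos: [609.7, -161.1, 244.4]
eef_rot: [0.74, 0.652, 0.128, -0.103]
ft_force: [-0.5, -0.0, -0.8]
gripper_width: 85.4
gripper_force: 0.0
```

>>> {"name": "send_rows", "arguments": {"increments": [[1,-3,-32,2.6,0.0652,-0.0069,-0.0247],[1,-3,-32,2.6,0.0652,-0.0069,-0.0247],[1,-3,-32,2.6,0.0652,-0.0069,-0.0247],[1,0,0,0,0,0,0],[1,0,0,0,0,0,0]]}}

```text
time: 1.15
tool_pos: [600.4, -257.1, 251.0]
eef_rot: [0.749, 0.61, 0.201, -0.163]
ft_force: [0.5, 0.5, 0.5]
gripper_width: 85.5
gripper_force: 0.0
```

Run:
```python
from h import *
f=snap('wrist','w1')
s=sense();print(s['time'],s['tool_pos'],s['eef_rot'],s['joints'])
T=np.array(f['world_from_camera']);tip=np.array([610,-206,164.4])
c=T[:3,:3].T@(tip-T[:3,3]);u,v=f['fx']*c[0]/c[2]+f['cx'],f['fy']*c[1]/c[2]+f['cy'];print(u,v,c)
u0,v0=int(u)-75,int(v)-56
cr=f['color'][max(v0,0):v0+112,max(u0,0):u0+150,::-1];print(u0,v0)
cv2.imwrite('pics/w1c.png',cv2.resize(cr,None,fx=5,fy=5,interpolation=cv2.INTER_CUBIC))
```

```text
1.2 [ 600.78595532 -255.81603354  251.52536898] [ 0.74859975  0.61027453  0.20126178 -0.16327003] [-0.71836123  0.38664773  1.43940314  0.451407    1.58998715 -0.57004993]
255.86621291531017 186.46186111830139 [ -1.97200569  -1.16289025 251.89836174]
180 130
```

View pics/w1c.png

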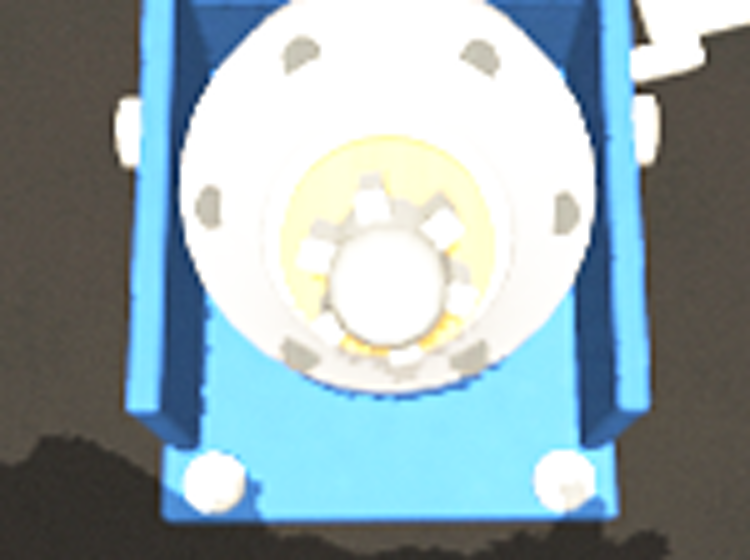

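The crop shows the shaft nearly end-on: nose centre (388,287), brass ring centre about (389,240) and the fixture square to the image. The tooth ends are at (371,207), (440,227), (461,299), (405,355), (328,327) and (316,253). From these I compute the shaft pose and tooth angle.

Run:
```python
from h import *
f=load('w1');T=np.array(f['world_from_camera']);W=cloud(f)
def ray(px):
    u,v=px[0]/5-.4+180,px[1]/5-.4+130; return T[:3,:3]@np.array([(u-f['cx'])/f['fx'],(v-f['cy'])/f['fy'],1])
def atz(px,z):
    r=ray(px);return T[:3,3]+r*(z-T[2,3])/r[2]
tip=atz((388,287),163.4);sh=atz((388.5,240),135);print('tip',tip.round(1),'sh',sh.round(1), 'diff',((tip-sh)/34).round(3))
# fixture y-direction from bolts and edge
b1,b2=atz((215,482),18),atz((563,480),18);d=b2-b1;print('bolts',b1.round(1),b2.round(1),np.degrees(np.arctan2(d[1],d[0])))
e1,e2=atz((165,520),5),atz((615,518),5);d=e2-e1;print('edge',np.linalg.norm(d),np.degrees(np.arctan2(d[1],d[0])),((e1+e2)/2).round(1))
yaw=np.degrees(np.arctan2(d[1],d[0]))
t=np.radians(yaw-90);a=np.array([.5*np.cos(t),.5*np.sin(t),.866]);
gy=np.array([-np.sin(t),np.cos(t),0]);gx=np.cross(gy,a)
tm=sh+22*a
tp=[(371,207),(440,227),(461,299),(405,355),(328,327),(316,253)]
P=[];
for p in tp:
    r=ray(p);P.append(T[:3,3]+r*((tm-T[:3,3])@a)/(r@a))
P=np.array(P);c=(P[:3]+P[3:]).mean(0)/2;print('teeth centre',c.round(1),'pred',tm.round(1),'=> sh',(c-22*a).round(1))
ang=[np.degrees(np.arctan2((p-c)@gy,(p-c)@gx)) for p in P];print(np.round(ang,1),np.round(np.mod(ang,60),1),[round(np.linalg.norm(p-c),1) for p in P])
# depth checks: nose face
m=W[184:190,254:261].reshape(-1,3);print('nose depth pt',np.nanmedian(m,0).round(1))
```

```text
tip [ 611.1 -206.5  163.4] sh [ 614.7 -189.7  135. ] diff [-0.103 -0.493  0.835]
bolts [ 559.2 -215.8   18. ] [ 655.  -235.2   18. ] -11.44749195430192
edge 129.791228226483 -11.524271238982847 [ 605.4 -234.9    5. ]
teeth centre [ 611.8 -202.2  153. ] pred [ 612.5 -200.5  154.1] => sh [ 614.  -191.5  133.9]
[-168.2  134.9   73.8   12.6  -49.8 -110.8] [11.8 14.9 13.8 12.6 10.2  9.2] [np.float64(14.3), np.float64(14.2), np.float64(14.8), np.float64(15.7), np.float64(14.9), np.float64(14.3)]
nose depth pt [ 611.  -206.2  164.4]
```

```bash
cat >> h.py <<'E'
t=np.radians(-101.5);A=np.array([.5*np.cos(t),.5*np.sin(t),np.sqrt(.75)]);GY=np.array([-np.sin(t),np.cos(t),0]);SH=np.array([614.4,-190.4,135])
def place(h,deg): # yoke mouth h above shoulder, grasp TCP at zt above mouth
    return SH+A*h, frame(-A,R.from_rotvec(A*np.radians(deg)).apply(GY))
E
python3 - <<'E'
from h import *
g=np.radians(54.8);d,rv=go([640.8,208.9,150],frame([0,0,-1],[np.cos(g),np.sin(g),0]))
print(d/14,rv/14)
E
```

```text
d [  40.   464.7 -101.5] rv [-0.5159 -0.2027  1.1314] rows 10.6 per [ 3.64 42.25 -9.23] [-0.0469 -0.0184  0.1029]
[ 2.85814605 33.1940024  -7.25181207] [-0.03684751 -0.01447754  0.08081557]
```

>>> {"name": "send_rows", "arguments": {"increments": [[1,2.9,33.2,-7.2,-0.0368,-0.0145,0.0808],[1,2.9,33.2,-7.2,-0.0368,-0.0145,0.0808],[1,2.9,33.2,-7.2,-0.0368,-0.0145,0.0808],[1,2.9,33.2,-7.2,-0.0368,-0.0145,0.0808],[1,2.9,33.2,-7.2,-0.0368,-0.0145,0.0808]]}}

```text
time: 1.7
tool_pos: [615.4, -86.5, 216.4]
eef_rot: [0.613, 0.771, 0.134, -0.108]
ft_force: [0.8, 0.1, 0.8]
gripper_width: 85.2
gripper_force: 0.0
```

>>> {"name": "send_rows", "arguments": {"increments": [[1,2.9,33.2,-7.2,-0.0368,-0.0145,0.0808],[1,2.9,33.2,-7.2,-0.0368,-0.0145,0.0808],[1,2.9,33.2,-7.2,-0.0368,-0.0145,0.0808],[1,2.9,33.2,-7.2,-0.0368,-0.0145,0.0808],[1,2.9,33.2,-7.2,-0.0368,-0.0145,0.0808]]}}

```text
time: 2.2
tool_pos: [629.4, 79.6, 180.5]
eef_rot: [0.448, 0.891, 0.061, -0.048]
ft_force: [-0.4, -0.2, 0.2]
gripper_width: 85.3
gripper_force: 0.0
```

>>> {"name": "send_rows", "arguments": {"increments": [[1,2.8,33.2,-7.2,-0.0368,-0.0145,0.0808],[1,2.8,33.2,-7.2,-0.0368,-0.0145,0.0808],[1,2.8,33.2,-7.2,-0.0368,-0.0145,0.0808],[1,2.8,33.2,-7.2,-0.0368,-0.0145,0.0808],[1,0,0,0,0,0,0]]}}

```text
time: 2.7
tool_pos: [638.4, 216.2, 150.4]
eef_rot: [0.297, 0.955, 0.001, -0.001]
ft_force: [0.5, 0.2, 0.0]
gripper_width: 85.3
gripper_force: 0.0
```

Run:
```python
from h import *
f=snap('wrist','w2');s=sense();print(s['time'],s['tool_pos'],s['joints'])
g=np.radians(54.8);go([640.8,208.9,150],frame([0,0,-1],[np.cos(g),np.sin(g),0]))
W=cloud(f);hsv=cv2.cvtColor(f['color'],cv2.COLOR_RGB2HSV)
m=((hsv[...,0]<8)|(hsv[...,0]>172))&(hsv[...,1]>150)&(abs(W[...,0]-640)<50)&(abs(W[...,1]-207)<50)&(W[...,2]>80)&(W[...,2]<92)
print(m.sum(),cv2.minAreaRect(W[m][:,:2].astype(np.float32)),np.median(W[m][:,2]))
```

```text
2.75 [639.01831451 213.59545266 150.86807137] [ 2.17996255e-01  3.89612087e-01  1.55229445e+00  1.18883023e-03
  1.19972235e+00 -7.46700020e-01]
d [ 1.8 -4.7 -0.9] rv [-0.0011 -0.0003 -0.0078] rows 0.1 per [ 1.78 -4.7  -0.87] [-0.0011 -0.0003 -0.0078]
785 ((639.512451171875, 210.96331787109375), (45.6114501953125, 28.160207748413086), 56.88526916503906) 84.57221494117994
```

View pics/w2.png

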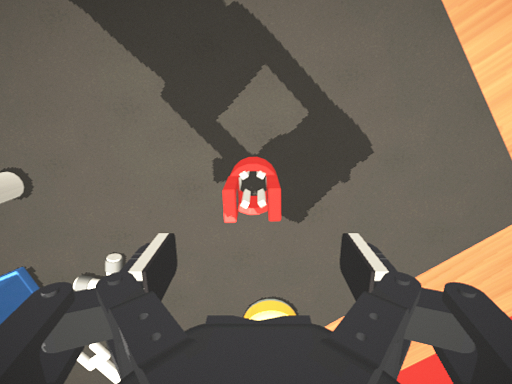

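The wrist picture shows the yoke at about (252,190), ears at (230,205) and (273,203), and the fingers squarely astride it. I measure once more with the arm still, then compute the descent.

Run:
```python
from h import *
f=grab_frame('wrist');
W=cloud(f);hsv=cv2.cvtColor(f['color'],cv2.COLOR_RGB2HSV)
m=((hsv[...,0]<8)|(hsv[...,0]>172))&(hsv[...,1]>150)&(abs(W[...,0]-640)<50)&(abs(W[...,1]-207)<50)&(W[...,2]>81)&(W[...,2]<92)
r=cv2.minAreaRect(W[m][:,:2].astype(np.float32));print(r)
g=np.radians(r[2]);go([*r[0],46],frame([0,0,-1],[np.cos(g),np.sin(g),0]));print(sense()['tool_pos'])
```

```text
((639.3546142578125, 210.9252471923828), (45.52797317504883, 27.765352249145508), 56.66157531738281)
d [  -0.3   -0.7 -105.2] rv [-0.0007  0.0003  0.0273] rows 2.3 per [ -0.11  -0.24 -35.08] [-0.0002  0.0001  0.0091]
[639.69348235 211.65384955 151.23874974]
```

>>> {"name": "send_rows", "arguments": {"increments": [[1,0,0,-25,0,0,0.027],[1,0,0,-25,0,0,0],[1,0,0,0,0,0,0],[1,0,0,0,0,0,0]]}}

```text
time: 3.2
tool_pos: [640.7, 208.0, 101.3]
eef_rot: [0.29, 0.957, 0.0, -0.0]
ft_force: [0.6, 0.3, 0.1]
gripper_width: 85.4
gripper_force: 0.0
```

Run:
```python
from h import *
g=np.radians(56.7);
for i in range(3): go([639.4,210.9,46],frame([0,0,-1],[np.cos(g),np.sin(g),0]));grab_frame('side')
```

```text
d [ -1.3   2.9 -55.3] rv [-0.0006 -0.0003  0.0065] rows 1.2 per [ -0.67   1.44 -27.65] [-0.0003 -0.0002  0.0032]
d [ -2.5   2.5 -56.6] rv [-0.0012  0.0024  0.0064] rows 1.3 per [ -1.24   1.27 -28.31] [-0.0006  0.0012  0.0032]
d [ -3.1   2.3 -57.4] rv [-0.0015  0.0038  0.0063] rows 1.3 per [ -1.55   1.15 -28.68] [-0.0008  0.0019  0.0031]
```

>>> {"name": "send_rows", "arguments": {"increments": [[1,-1,1,-20,0,0,0.005],[1,-1,1,-20,0,0,0],[1,0,0,-15,0,0,0],[1,0,0,0,0,0,0],[0.3,0,0,0,0,0,0]], "newtons": 60}}

```text
time: 3.85
tool_pos: [639.6, 210.8, 46.8]
eef_rot: [0.287, 0.958, 0.001, 0.0]
ft_force: [-0.2, 0.5, 0.4]
gripper_width: 73.5
gripper_force: 0.0
```

>>> {"name": "send_rows", "arguments": {"increments": [[0,0,0,0,0,0,0],[0,0,0,0,0,0,0],[0,0,0,0,0,0,0],[0,0,0,0,0,0,0],[0,0,0,0,0,0,0]], "newtons": 60}}

```text
time: 4.35
tool_pos: [640.3, 210.9, 48.0]
eef_rot: [0.287, 0.958, 0.001, 0.001]
ft_force: [-1.1, -2.3, 6.2]
gripper_width: 45.4
gripper_force: 62.3
```

>>> {"name": "send_rows", "arguments": {"increments": [[0,0,0,0,0,0,0],[0,0,0,0,0,0,0]]}}

```text
time: 4.55
tool_pos: [640.4, 210.9, 48.0]
eef_rot: [0.287, 0.958, 0.001, 0.001]
ft_force: [-1.5, -1.5, 5.1]
gripper_width: 45.4
gripper_force: 62.3
```

>>> {"name": "send_rows", "arguments": {"increments": [[0,0,0,20,0,0,0],[0,0,0,35,0,0,0],[0,0,0,40,0,0,0],[0,0,0,40,0,0,0],[0,0,0,40,0,0,0]], "newtons": 100}}

```text
time: 5.05
tool_pos: [637.8, 210.7, 220.4]
eef_rot: [0.287, 0.958, -0.0, -0.001]
ft_force: [1.3, 0.4, -4.1]
gripper_width: 44.9
gripper_force: 102.7
```

>>> {"name": "send_rows", "arguments": {"increments": [[0,0,0,15,0,0,0],[0,0,0,0,0,0,0],[0,0,0,0,0,0,0]]}}

```text
time: 5.35
tool_pos: [637.8, 210.6, 233.4]
eef_rot: [0.287, 0.958, -0.0, -0.002]
ft_force: [0.4, 0.4, -4.4]
gripper_width: 44.8
gripper_force: 103.1
```

Run:
```python
from h import *
s=sense();print(s['ft_force'],s['ft_torque'],s['tool_pos'],s['gripper_width'])
p,Rm=place(64+47.5+30,12.1);d,rv=go(p,Rm);print(p,d/15,rv/15)
```

```text
[ 0.37789013  0.44758672 -4.43121049] [0.01480509 0.05879594 0.01532681] [637.75872471 210.5680558  233.35607274] 44.83249758147872
d [ -37.5 -470.3   24.2] rv [ 0.5205  0.152  -0.9563] rows 10.5 per [ -3.41 -42.75   2.2 ] [ 0.0473  0.0138 -0.0869]
[ 600.29471864 -259.72967285  257.54259464] [ -2.4976004  -31.35318191   1.61243479] [ 0.03469811  0.01013599 -0.06375575]
```

>>> {"name": "send_rows", "arguments": {"increments": [[0,-2.5,-31.4,3,0.0347,0.0101,-0.0638],[0,-2.5,-31.4,3,0.0347,0.0101,-0.0638],[0,-2.5,-31.4,3,0.0347,0.0101,-0.0638],[0,-2.5,-31.4,3,0.0347,0.0101,-0.0638],[0,-2.5,-31.4,3,0.0347,0.0101,-0.0638]]}}

```text
time: 5.85
tool_pos: [624.3, 52.7, 246.5]
eef_rot: [0.435, 0.896, 0.075, -0.052]
ft_force: [0.7, -1.4, -5.0]
gripper_width: 45.0
gripper_force: 103.6
```

>>> {"name": "send_rows", "arguments": {"increments": [[0,-2.5,-31.4,3,0.0347,0.0101,-0.0638],[0,-2.5,-31.4,3,0.0347,0.0101,-0.0638],[0,-2.5,-31.4,3,0.0347,0.0101,-0.0638],[0,-2.5,-31.4,0,0.0347,0.0101,-0.0638],[0,-2.5,-31.4,0,0.0347,0.0101,-0.0638]]}}

```text
time: 6.35
tool_pos: [612.2, -104.1, 255.8]
eef_rot: [0.568, 0.803, 0.148, -0.099]
ft_force: [0.0, -0.1, -4.6]
gripper_width: 44.9
gripper_force: 103.6
```

>>> {"name": "send_rows", "arguments": {"increments": [[0,-2.5,-31.4,0,0.0347,0.0101,-0.0638],[0,-2.5,-31.4,0,0.0347,0.0101,-0.0638],[0,-2.5,-31.4,0,0.0347,0.0101,-0.0638],[0,-2.5,-31.4,0,0.0347,0.0101,-0.0638],[0,-2.5,-31.4,0,0.0347,0.0101,-0.0638]]}}

```text
time: 6.85
tool_pos: [599.9, -260.8, 255.4]
eef_rot: [0.682, 0.684, 0.216, -0.143]
ft_force: [0.6, 0.4, -3.8]
gripper_width: 45.0
gripper_force: 103.7
```

>>> {"name": "send_rows", "arguments": {"increments": [[0,0,0,0,0,0,0],[0,0,0,0,0,0,0],[0,0,0,0,0,0,0]]}}

```text
time: 7.15
tool_pos: [600.9, -259.0, 257.6]
eef_rot: [0.68, 0.686, 0.216, -0.142]
ft_force: [-0.4, 1.0, -4.0]
gripper_width: 44.9
gripper_force: 103.8
```

Run:
```python
from h import *
f=snap('wrist','w3');a=snap('scene','s3');b=snap('side','d3')
s=sense();print(s['time'],s['ft_force'],s['tool_pos'],s['joints'])
p,Rm=place(64+47.5+30,12.1);go(p,Rm)
def crop(f,c,w=120,h=90):
    T=np.array(f['world_from_camera']);q=T[:3,:3].T@(np.array(c)-T[:3,3]);u,v=int(f['fx']*q[0]/q[2]+f['cx']),int(f['fy']*q[1]/q[2]+f['cy'])
    u0,v0=max(u-w//2,0),max(v-h//2,0);print(u0,v0);return cv2.resize(f['color'][v0:v0+h,u0:u0+w,::-1],(400,300),interpolation=cv2.INTER_CUBIC)
c=SH+A*60
x=cv2.resize(f['color'][:,:,::-1],(400,300))
cv2.imwrite('pics/m3.png',np.vstack([np.hstack([crop(a,c),crop(b,c)]),np.hstack([x,crop(f,SH,160,120)])]))
```

```text
7.3 [-0.52629937  0.3526109  -4.14429482] [ 601.78913309 -258.73802582  259.68601   ] [-0.71967689  0.38444983  1.42595823  0.44894035  1.60285647 -0.77773966]
d [-1.5 -1.  -2.1] rv [0.0026 0.002  0.0008] rows 0.1 per [-1.49 -0.99 -2.14] [0.0026 0.002  0.0008]
174 208
262 162
176 117
```

View pics/m3.png

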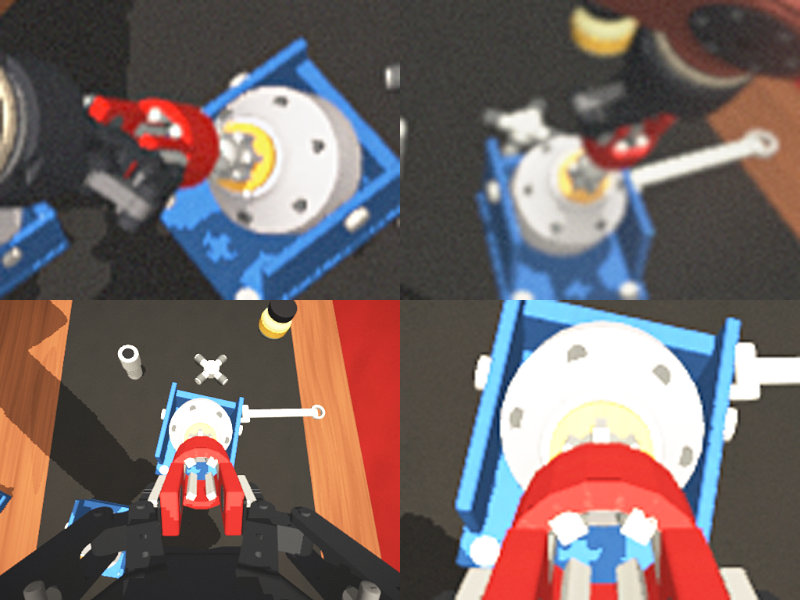

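The composite shows the yoke held square, just short of the shaft and roughly in line. Next I check the yoke's offset in the hand using the wrist depth.

Run:
```python
from h import *
ps=[]
for tag in('w3','s3','d3'):
    f=load(tag)
    W=cloud(f);s=sense();Rm=R.from_quat(s['eef_rot']).as_matrix()
    p=np.array([600.3+.0,-259.7+.6,257.5+1]) if 0 else np.array(s['tool_pos'])
    L=(W-p)@Rm;hsv=cv2.cvtColor(f['color'],cv2.COLOR_RGB2HSV)
    m=((hsv[...,0]<8)|(hsv[...,0]>172))&(hsv[...,1]>150)&(np.abs(L[...,0])<60)&(np.abs(L[...,1])<60)&(np.abs(L[...,2])<70)
    print(tag,m.sum(),np.nanpercentile(L[m],[2,98],axis=0).round(1).tolist())
    for lo,hi in((-42,-32),(-30,0),(8,14),(14,30),(30,50)):
        q=m&(L[...,2]>lo)&(L[...,2]<hi)
        if q.sum()>8: P=L[q];print(lo,q.sum(),'x',np.percentile(P[:,0],[3,97]).round(1),'y',np.percentile(P[:,1],[3,97]).round(1))
    if tag=='w3':
        T=np.array(f['world_from_camera']);print('cam in tool',((T[:3,3]-p)@Rm).round(1), (Rm.T@T[:3,:3]).round(3).tolist())
T=np.array(load('w0')['world_from_camera']);Rm=R.from_quat([.7071,.7071,0,0]).as_matrix();print('ref',(T[:3,3]-[625.01,0.02,231.3])@Rm,)
a=[]
for i in range(4): a.append(sense()['tool_pos']);grab_frame('side')
print(np.round(a,1).tolist())
```

```text
w3 7019 [[-21.9, -22.2, -36.0], [24.6, 21.6, 43.6]]
-42 2683 x [-13.   13.1] y [-22.3  21.9]
-30 1351 x [-10.8  13.8] y [-21.8  21.2]
8 1292 x [-23.8  24.2] y [-18.   17.1]
14 660 x [-19.3  24.7] y [-19.5  17.8]
30 607 x [-19.1  24.8] y [-20.   16.9]
cam in tool [ 6.84e+01  1.00e-01 -1.40e+02] [[-0.003, -0.962, -0.274], [1.0, -0.003, -0.002], [0.001, -0.274, 0.962]]
s3 392 [[-6.9, -21.3, -37.9], [25.8, 25.0, 44.6]]
-42 58 x [-6.  14.7] y [-22.5  22.6]
-30 72 x [ 3.4 14.9] y [-20.6  22.9]
8 55 x [ 8.4 25.2] y [-17.7  23. ]
14 86 x [-5.1 25.8] y [-15.6  25.2]
30 81 x [-9.  25.9] y [-3.9 24.6]
d3 110 [[-26.1, -27.1, -37.9], [-4.1, 17.8, 34.6]]
-42 11 x [-15.1 -10.8] y [-24.9  14.8]
-30 20 x [-15.1  -8. ] y [-4.2 18.8]
8 22 x [-26.1 -14.7] y [-22.1  14.8]
14 32 x [-25.9  -3.9] y [-27.    0.7]
30 10 x [-21.8  -2.6] y [-27.4 -16.3]
ref [  70.47548849    0.49501534 -140.20342686]
[[601.8, -258.7, 259.7], [601.9, -258.9, 260.1], [602.0, -259.1, 260.4], [602.0, -259.3, 260.5]]
```

>>> {"name": "send_rows", "arguments": {"increments": [[0,0.2,7.3,-13.4,0.002,0.002,0],[0,1.3,6.7,-12.3,0,0,0],[0,1.3,6.7,-12.3,0,0,0],[0,1.3,6.6,-12.4,0,0,0],[0,0,0,0,0,0,0]]}}

```text
time: 8.0
tool_pos: [604.2, -230.4, 206.2]
eef_rot: [0.68, 0.686, 0.216, -0.144]
ft_force: [0.2, 0.3, -4.1]
gripper_width: 44.9
gripper_force: 103.7
```

>>> {"name": "send_rows", "arguments": {"increments": [[0,0,0,0,0,0,0],[0,0,0,0,0,0,0],[0,0,0,0,0,0,0]]}}

```text
time: 8.3
tool_pos: [606.4, -233.6, 211.0]
eef_rot: [0.68, 0.686, 0.217, -0.14]
ft_force: [-0.2, -0.6, -3.9]
gripper_width: 44.9
gripper_force: 103.6
```

```bash
cat >> h.py <<'E'
def rep(deg=12.1):
    s=sense();p=np.array(s['tool_pos'])-SH;Rm=R.from_quat(s['eef_rot']).as_matrix();GX=np.cross(GY,A)
    _,Rt=place(0,deg);F=np.array(s['ft_force'])
    print(s['time'],'h(z48)',round(p@A-48,2),'off gx,gy',round(p@GX,2),round(p@GY,2),'roterr',((R.from_matrix(Rm@Rt.T)).as_rotvec()@np.stack([GX,GY,A],1)).round(4),'F a,gx,gy',round(F@A,1),round(F@GX,1),round(F@GY,1),'T',np.round(s['ft_torque'],2),s['gripper_width'])
E
python3 -c "
from h import *
rep();print(-A,GY,np.cross(GY,A))"
```

```text
8.3 h(z48) 39.78 off gx,gy 0.06 0.73 roterr [ 0.0041 -0.0019 -0.0011] F a,gx,gy -3.1 2.5 -0.0 T [-0.52  0.16 -0.01] 44.91549038679882
[ 0.09968397  0.48996235 -0.8660254 ] [ 0.9799247  -0.19936793  0.        ] [-0.1726577  -0.84863969 -0.5       ]
```

>>> {"name": "send_rows", "arguments": {"increments": [[0,0.0,2.1,-3.5,-0.002,0,0],[0,0.4,2.0,-3.5,0,0,0],[0,0.4,2.0,-3.5,0,0,0],[0,0.4,2.0,-3.5,0,0,0],[0,0,0,0,0,0,0]]}}

```text
time: 8.8
tool_pos: [606.9, -224.7, 194.8]
eef_rot: [0.681, 0.686, 0.216, -0.14]
ft_force: [0.6, -0.7, -6.3]
gripper_width: 44.8
gripper_force: 103.8
```

>>> {"name": "send_rows", "arguments": {"increments": [[0,0,0,0,0,0,0],[0,0,0,0,0,0,0]]}}

```text
time: 9.0
tool_pos: [606.9, -224.9, 195.4]
eef_rot: [0.681, 0.686, 0.216, -0.14]
ft_force: [0.0, -1.5, -6.3]
gripper_width: 44.7
gripper_force: 103.9
```

```bash
python3 -c "
from h import *
rep()"
```

```text
9.0 h(z48) 21.94 off gx,gy 0.43 -0.5 roterr [ 0.0022 -0.0035 -0.0019] F a,gx,gy -4.7 4.4 0.3 T [-1.11  0.07 -0.11] 44.65611619128403
```

>>> {"name": "send_rows", "arguments": {"increments": [[0,0.4,1.5,-2.6,0,0,0],[0,0.4,1.5,-2.6,0,0,0],[0,0.3,1.5,-2.6,0,0,0],[0,0,0,0,0,0,0],[0,0,0,0,0,0,0]]}}

```text
time: 9.5
tool_pos: [607.9, -220.5, 187.5]
eef_rot: [0.681, 0.686, 0.216, -0.14]
ft_force: [-1.4, -3.6, -6.2]
gripper_width: 45.0
gripper_force: 103.8
```

```bash
python3 -c "
from h import *
rep()"
```

```text
9.5 h(z48) 12.9 off gx,gy 0.43 -0.38 roterr [ 0.0022 -0.0037 -0.0019] F a,gx,gy -3.5 6.4 -0.7 T [-1.51  0.32  0.06] 44.967133200335184
```

>>> {"name": "send_rows", "arguments": {"increments": [[0,0.2,1.1,-2.9,0,0,0],[0,0.3,1.5,-2.6,0,0,0],[0,0.3,1.5,-2.6,0,0,0],[0,0.1,0.7,-1.3,0,0,0],[0,0,0,0,0,0,0]]}}

```text
time: 10.0
tool_pos: [608.9, -215.4, 178.2]
eef_rot: [0.68, 0.686, 0.216, -0.14]
ft_force: [-1.8, -4.2, -5.9]
gripper_width: 45.0
gripper_force: 103.8
```

>>> {"name": "send_rows", "arguments": {"increments": [[0,0.2,0.7,-1.3,0,0,0],[0,0.2,0.7,-1.3,0,0,0],[0,0,0,0,0,0,0]]}}

```text
time: 10.3
tool_pos: [609.1, -214.9, 177.2]
eef_rot: [0.68, 0.686, 0.216, -0.14]
ft_force: [-5.1, -5.8, -0.2]
gripper_width: 45.0
gripper_force: 104.4
```

```bash
python3 -c "
from h import *
rep()"
```

```text
10.3 h(z48) 1.05 off gx,gy 0.61 -0.28 roterr [ 0.0023 -0.0039 -0.0011] F a,gx,gy 3.2 5.8 -3.9 T [-1.31  0.75  0.31] 44.972822940259974
```

>>> {"name": "send_rows", "arguments": {"increments": [[0,0.2,0.7,-1.3,0,0,0],[0,0.2,0.7,-1.3,0,0,0],[0,0.1,0.5,-0.9,0,0,0],[0,0,0,0,0,0,0],[0,0,0,0,0,0,0]]}}

```text
time: 10.8
tool_pos: [609.2, -214.9, 177.1]
eef_rot: [0.68, 0.687, 0.215, -0.139]
ft_force: [-10.4, -9.9, 10.2]
gripper_width: 45.1
gripper_force: 105.7
```

Run:
```python
from h import *
rep()
a=snap('scene','s4');b=snap('side','d4');f=snap('wrist','w4')
rep()
def crop(f,c,w=100,h=75):
    T=np.array(f['world_from_camera']);q=T[:3,:3].T@(np.array(c)-T[:3,3]);u,v=int(f['fx']*q[0]/q[2]+f['cx']),int(f['fy']*q[1]/q[2]+f['cy'])
    return cv2.resize(f['color'][v-h//2:v-h//2+h,u-w//2:u-w//2+w,::-1],(400,300),interpolation=cv2.INTER_CUBIC)
x=cv2.resize(f['color'][:,:,::-1],(400,300))
cv2.imwrite('pics/m4.png',np.vstack([np.hstack([crop(a,SH),crop(b,SH)]),np.hstack([x,crop(f,SH,160,120)])]))
# ear tops/barrel top relative to shoulder along A
W=cloud(f);L=np.stack([(W-SH)@np.cross(GY,A),(W-SH)@GY,(W-SH)@A],-1)
hsv=cv2.cvtColor(f['color'],cv2.COLOR_RGB2HSV)
m=((hsv[...,0]<8)|(hsv[...,0]>172))&(hsv[...,1]>150)&(abs(L[...,0])<30)&(abs(L[...,1])<30)&(L[...,2]>-5)&(L[...,2]<115)
h,e=np.histogram(L[m][:,2],np.arange(-4,110,2));print([(int(x),int(n)) for x,n in zip(e,h) if n>20])
```

```text
10.8 h(z48) 0.96 off gx,gy 0.63 -0.2 roterr [ 0.0027 -0.0057  0.0002] F a,gx,gy 14.7 5.1 -8.2 T [-0.9   1.54  0.8 ] 45.07638631007068
10.95 h(z48) 0.96 off gx,gy 0.63 -0.2 roterr [ 0.0027 -0.0057  0.0001] F a,gx,gy 14.6 5.9 -7.6 T [-0.91  1.59  0.73] 44.81291009556454
[(4, 36), (6, 31), (8, 43), (10, 37), (12, 44), (14, 45), (16, 46), (18, 54), (20, 66), (22, 75), (24, 72), (26, 78), (28, 86), (30, 88), (32, 86), (34, 84), (36, 101), (38, 836), (40, 392), (42, 48), (44, 64), (46, 73), (48, 70), (50, 80), (52, 79), (54, 80), (56, 87), (58, 77), (60, 78), (62, 89), (64, 76), (66, 71), (68, 96), (70, 74), (72, 98), (74, 119), (76, 131), (78, 129), (80, 139), (82, 182), (84, 1887), (86, 661)]
```

View pics/m4.png

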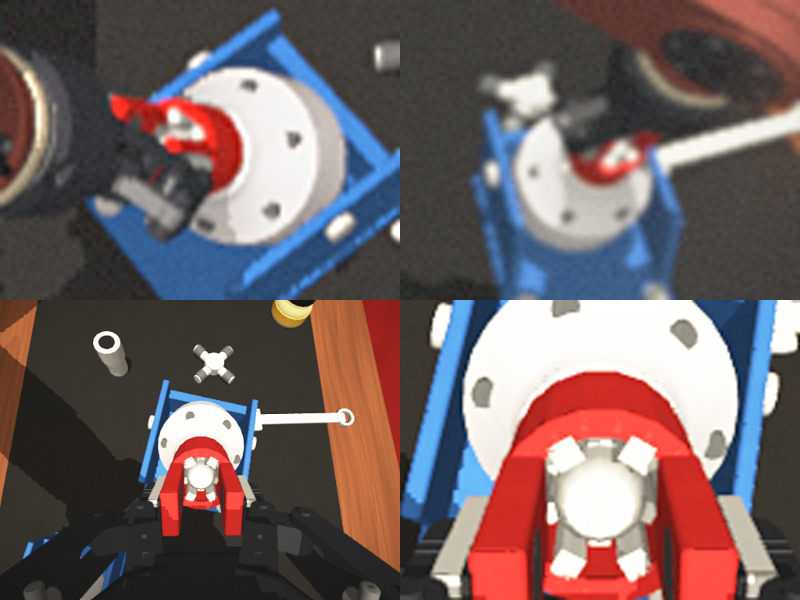

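The yoke is home: the barrel top is 40 mm and the ear tops 86 mm above the shoulder, and the axial force rose against a hard stop. Pictures agree, with no brass visible under the barrel. I relax the push, open, and retreat along the axis.

>>> {"name": "send_rows", "arguments": {"increments": [[0,-0.3,-1.5,2.6,0,0,0],[0.6,0,0,0,0,0,0],[1,0,0,0,0,0,0],[1,0,0,0,0,0,0],[1,0,0,0,0,0,0]], "newtons": 20}}

```text
time: 11.45
tool_pos: [610.2, -212.8, 175.6]
eef_rot: [0.68, 0.686, 0.217, -0.14]
ft_force: [0.4, -0.2, -0.3]
gripper_width: 85.5
gripper_force: 0.0
```

>>> {"name": "send_rows", "arguments": {"increments": [[1,0,0,0,0,0,0],[1,0,0,0,0,0,0],[1,0,0,0,0,0,0]]}}

```text
time: 11.75
tool_pos: [609.7, -213.5, 175.1]
eef_rot: [0.68, 0.686, 0.216, -0.14]
ft_force: [0.2, 0.8, 0.6]
gripper_width: 85.4
gripper_force: 0.0
```

>>> {"name": "send_rows", "arguments": {"increments": [[1,-1.5,-7.4,13,0,0,0],[1,-3,-14.7,26,0,0,0],[1,-4,-19.6,34.6,0,0,0],[1,-4,-19.6,34.6,0,0,0],[1,0,0,0,0,0,0]]}}

```text
time: 12.25
tool_pos: [599.1, -279.9, 291.7]
eef_rot: [0.681, 0.687, 0.217, -0.133]
ft_force: [0.1, 0.1, 0.8]
gripper_width: 85.4
gripper_force: 0.0
```

>>> {"name": "send_rows", "arguments": {"increments": [[1,0,0,0,0,0,0],[1,0,0,0,0,0,0]]}}

```text
time: 12.45
tool_pos: [596.5, -274.6, 282.5]
eef_rot: [0.681, 0.686, 0.216, -0.141]
ft_force: [0.9, 0.1, -0.4]
gripper_width: 84.8
gripper_force: 0.0
```

Run:
```python
from h import *
f=snap('wrist','w5');snap('scene','s5')
W=cloud(f);L=np.stack([(W-SH)@np.cross(GY,A),(W-SH)@GY,(W-SH)@A],-1)
hsv=cv2.cvtColor(f['color'],cv2.COLOR_RGB2HSV)
m=((hsv[...,0]<8)|(hsv[...,0]>172))&(hsv[...,1]>150)&(abs(L[...,0])<40)&(abs(L[...,1])<40)&(L[...,2]>-5)&(L[...,2]<115)
h,e=np.histogram(L[m][:,2],np.arange(-4,110,2));print([(int(x),int(n)) for x,n in zip(e,h) if n>70])
rep()
```

```text
[(38, 231), (40, 90), (84, 522), (86, 139)]
12.55 h(z48) 121.58 off gx,gy 0.7 -0.99 roterr [-0.0006 -0.0011 -0.0026] F a,gx,gy 0.1 0.4 -0.7 T [-0.25  0.04 -0.04] 85.67818742655778
```

View pics/w5.png

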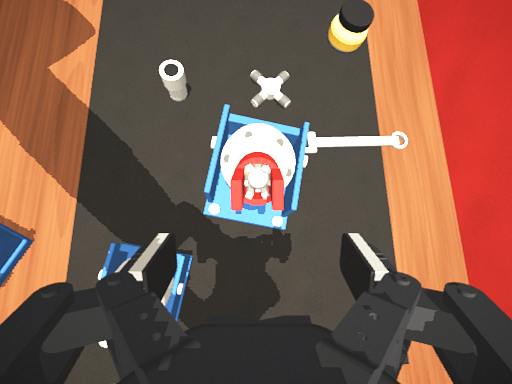

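The wrist picture shows the yoke seated on the shaft at (258,178) with the gripper clear. The socket (172,80), cross (270,88), tub (350,25) and wrench (355,141) are undisturbed.

```bash
python3 -c "
from rig import *
print(hand_in())"
```

```text
the job is handed in; nothing more can be done
None
```

The yoke is meshed on the splined shaft, fully home against the brass shoulder and released; the teeth went in without rocking because I had lined them up from the camera first. The socket, cross, tub and wrench were not touched, and the job was handed in at about 12.6 s.

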